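# Set the hot ingot moulds in the carrier with tongs and lock the clamp

### The job

Turn the carrier's clamp ring anticlockwise fully open so that its lugs clear the nests. The graphite ingot moulds on the refractory slab are hot: using only the sprung tongs, never the gripper itself, put every one of them, trough up, into a nest of the steel mould carrier so that it sits down flat and square (any nests; spare nests stay empty). When all are in, lock them by twisting the ring clockwise a quarter turn until it clicks home, and finish with the tongs standing jaws-down in their holster again. Disturb nothing else.

Things in the scene. Friction and masses are not known exactly. Their poses are not given: they have to be found in the camera images.
- mould0_c (a point): Hot open ingot mould of black graphite: a block 70 long (its x) x 30 wide (its y) x 28 mm high with an open trough in its top, about 0.09 kg. The point is its centre, 14 mm above its underside; z is up. It lies on the slab, trough up. Three or four such moulds, all alike, are present.
- mould1_c (a point): Hot open ingot mould of black graphite: a block 70 long (its x) x 30 wide (its y) x 28 mm high with an open trough in its top, about 0.09 kg. The point is its centre, 14 mm above its underside; z is up. It lies on the slab, trough up. Three or four such moulds, all alike, are present.
- mould2_c (a point): Hot open ingot mould of black graphite: a block 70 long (its x) x 30 wide (its y) x 28 mm high with an open trough in its top, about 0.09 kg. The point is its centre, 14 mm above its underside; z is up. It lies on the slab, trough up. Three or four such moulds, all alike, are present.
- mould3_c (a point): Hot open ingot mould of black graphite: a block 70 long (its x) x 30 wide (its y) x 28 mm high with an open trough in its top, about 0.09 kg. The point is its centre, 14 mm above its underside; z is up. It lies on the slab, trough up. Three or four such moulds, all alike, are present.
- nest0 (a point): One of four alike nests in the carrier's top: a rectangular recess 76 long (its x) x 36 wide (its y) x 8 mm deep with upright walls. The point is the centre of its floor, 12 mm above the bench. A seated mould stands 20 mm proud of the plate and may face either way along the nest.
- nest1 (a point): One of four alike nests in the carrier's top: a rectangular recess 76 long (its x) x 36 wide (its y) x 8 mm deep with upright walls. The point is the centre of its floor, 12 mm above the bench. A seated mould stands 20 mm proud of the plate and may face either way along the nest.
- nest2 (a point): One of four alike nests in the carrier's top: a rectangular recess 76 long (its x) x 36 wide (its y) x 8 mm deep with upright walls. The point is the centre of its floor, 12 mm above the bench. A seated mould stands 20 mm proud of the plate and may face either way along the nest.
- nest3 (a point): One of four alike nests in the carrier's top: a rectangular recess 76 long (its x) x 36 wide (its y) x 8 mm deep with upright walls. The point is the centre of its floor, 12 mm above the bench. A seated mould stands 20 mm proud of the plate and may face either way along the nest.
- carrier: Fixed steel mould carrier on the bench: a plate 264 (its x) x 128 (its y) x 20 mm; origin at the centre of its underside. The nests lie along x in side-by-side pairs, one pair at each end, centres at x +-83, y +-32 mm. The clamp ring turns in its middle, on the upright axis through the origin.
- clamp_grip (a point): Middle of the clamp ring's dark steel crossbar handle, 77 mm above the bench on the ring's axis; it turns with the ring. The bar is 84 long (this point's y) x 18 wide (its x) x 30 mm high, from 56 to 86 mm above the bench. Below it are the ring's collar, 60 mm across, top 52 mm above the bench, and two flat lugs under the bar's ends.
- clamp (a joint): Clockwise turn of the clamp ring seen from above, rad: 0 open (bar and lugs across the carrier, clear of the nests), stop at 1.571 locked (lugs along the carrier over the nests' inner ends). Starts part-turned (0.4 to 1.2), lugs over the nests; stays where left. Friction 0.06 N m; a spring plunger under the ring adds about 0.15 N m from 1.29 to 1.45, then snaps it home.
- clamp_lug (a point): Outer end of one of the two lugs of the clamp ring, at its underside, 42.5 mm above the bench and 60 mm from the axis. A lug is a steel plate 68 mm wide and 6 mm thick. Locked, it passes 2.5 mm above seated moulds; a mould that is not fully down stops it.
- tongs_grip (a point): Sprung steel tongs, 126 mm tall, 0.12 kg, standing jaws-down in the holster: a narrow bow at the top, two arms 22 mm deep (x) that close along y; z up. The point is midway between the arms' dark grip pads (24 mm high), where they are held from above; the bow, 26 mm wide, tops out 41 mm above it. At rest 53 mm wide over the pads.
- tongs_jaw (a point): Point midway between the tongs' jaws, 79 mm below the grip point, same axes. Jaw pads are 22 mm deep (x), 5 thick, 14 high, centred about here. Width over the grip pads and gap between jaws: 53 and 60 mm at rest, 48 and 49, 40 and 30 (jaws parallel). The spring pushes with about 3 N a side at rest, 9 N at 40 mm; 40 N grips a mould firmly.
- holster_in (a point): Holster for the tongs: a fixed open-topped box of sheet aluminium, inside 36 (its x) x 88 (its y) mm, 45 mm tall outside, on a flat foot. The point is the centre of its inner floor, 3 mm above the bench. The tongs stand in it with their closing direction along its y.
- slab: Fixed cream refractory slab, 300 x 280 x 18 mm, on which the moulds lie; origin at the centre of its underside on the bench.
- crucible: Bystander: white ceramic crucible, 72 mm across, 85 mm tall, standing on the bench; origin at the centre of its underside.
- timer: Bystander: white digital timer lying on the bench, 60 x 75 x 22 mm; origin at the centre of its underside.
- brush: Bystander: bench brush lying on the bench, 200 mm long along its x; origin at its underside.

How it is judged:
On the way, in this order (a step that is already met when the one before it is completed fails the run):
1. the clamp ring is turned fully open (value of joint clamp below 0.15 rad), for 0.2 s.
2. every mould sits flat and square in a nest (((horizontal distance between mould0_c and nest0 below 0.005 m and z of mould0_c in the frame of nest0 between 0.011 and 0.0158 m and angle between mould0_c's own z axis and vertical below 0.06 rad and angle between the x axis of mould0_c and the x axis of nest0, either way round below 0.12 rad) or (horizontal distance between mould0_c and nest1 below 0.005 m and z of mould0_c in the frame of nest1 between 0.011 and 0.0158 m and angle between mould0_c's own z axis and vertical below 0.06 rad and angle between the x axis of mould0_c and the x axis of nest1, either way round below 0.12 rad) or (horizontal distance between mould0_c and nest2 below 0.005 m and z of mould0_c in the frame of nest2 between 0.011 and 0.0158 m and angle between mould0_c's own z axis and vertical below 0.06 rad and angle between the x axis of mould0_c and the x axis of nest2, either way round below 0.12 rad) or (horizontal distance between mould0_c and nest3 below 0.005 m and z of mould0_c in the frame of nest3 between 0.011 and 0.0158 m and angle between mould0_c's own z axis and vertical below 0.06 rad and angle between the x axis of mould0_c and the x axis of nest3, either way round below 0.12 rad)) and ((horizontal distance between mould1_c and nest0 below 0.005 m and z of mould1_c in the frame of nest0 between 0.011 and 0.0158 m and angle between mould1_c's own z axis and vertical below 0.06 rad and angle between the x axis of mould1_c and the x axis of nest0, either way round below 0.12 rad) or (horizontal distance between mould1_c and nest1 below 0.005 m and z of mould1_c in the frame of nest1 between 0.011 and 0.0158 m and angle between mould1_c's own z axis and vertical below 0.06 rad and angle between the x axis of mould1_c and the x axis of nest1, either way round below 0.12 rad) or (horizontal distance between mould1_c and nest2 below 0.005 m and z of mould1_c in the frame of nest2 between 0.011 and 0.0158 m and angle between mould1_c's own z axis and vertical below 0.06 rad and angle between the x axis of mould1_c and the x axis of nest2, either way round below 0.12 rad) or (horizontal distance between mould1_c and nest3 below 0.005 m and z of mould1_c in the frame of nest3 between 0.011 and 0.0158 m and angle between mould1_c's own z axis and vertical below 0.06 rad and angle between the x axis of mould1_c and the x axis of nest3, either way round below 0.12 rad)) and ((horizontal distance between mould2_c and nest0 below 0.005 m and z of mould2_c in the frame of nest0 between 0.011 and 0.0158 m and angle between mould2_c's own z axis and vertical below 0.06 rad and angle between the x axis of mould2_c and the x axis of nest0, either way round below 0.12 rad) or (horizontal distance between mould2_c and nest1 below 0.005 m and z of mould2_c in the frame of nest1 between 0.011 and 0.0158 m and angle between mould2_c's own z axis and vertical below 0.06 rad and angle between the x axis of mould2_c and the x axis of nest1, either way round below 0.12 rad) or (horizontal distance between mould2_c and nest2 below 0.005 m and z of mould2_c in the frame of nest2 between 0.011 and 0.0158 m and angle between mould2_c's own z axis and vertical below 0.06 rad and angle between the x axis of mould2_c and the x axis of nest2, either way round below 0.12 rad) or (horizontal distance between mould2_c and nest3 below 0.005 m and z of mould2_c in the frame of nest3 between 0.011 and 0.0158 m and angle between mould2_c's own z axis and vertical below 0.06 rad and angle between the x axis of mould2_c and the x axis of nest3, either way round below 0.12 rad)) and ((horizontal distance between mould3_c and nest0 below 0.005 m and z of mould3_c in the frame of nest0 between 0.011 and 0.0158 m and angle between mould3_c's own z axis and vertical below 0.06 rad and angle between the x axis of mould3_c and the x axis of nest0, either way round below 0.12 rad) or (horizontal distance between mould3_c and nest1 below 0.005 m and z of mould3_c in the frame of nest1 between 0.011 and 0.0158 m and angle between mould3_c's own z axis and vertical below 0.06 rad and angle between the x axis of mould3_c and the x axis of nest1, either way round below 0.12 rad) or (horizontal distance between mould3_c and nest2 below 0.005 m and z of mould3_c in the frame of nest2 between 0.011 and 0.0158 m and angle between mould3_c's own z axis and vertical below 0.06 rad and angle between the x axis of mould3_c and the x axis of nest2, either way round below 0.12 rad) or (horizontal distance between mould3_c and nest3 below 0.005 m and z of mould3_c in the frame of nest3 between 0.011 and 0.0158 m and angle between mould3_c's own z axis and vertical below 0.06 rad and angle between the x axis of mould3_c and the x axis of nest3, either way round below 0.12 rad))), for 0.2 s.
3. the clamp ring is clicked home over the seated moulds (all of step 2 and value of joint clamp above 1.5 rad), for 0.2 s.
At the end, for the whole second after the job is handed in: Each mould present rests trough up in a nest: within 5 mm of its centre, down on its floor (2 mm), level to 0.06 rad, square to 0.12 rad. Ring past 1.5 rad. Tongs jaws-down in the holster (centre within 25 mm, upright to 0.25 rad). All at rest (all of step 3 and linear speed of each of mould0, mould1, mould2, mould3, tongs below 0.02 m/s and horizontal distance between tongs_jaw and holster_in below 0.025 m and angle between tongs_jaw's own z axis and vertical below 0.25 rad and z of tongs_jaw in the frame of holster_in below 0.02 m); the robot touches nothing.
It fails at once if the robot itself touches a hot mould (contact force between any of the fingers, the arm and mould0 above 0.5 N or contact force between any of the fingers, the arm and mould1 above 0.5 N or contact force between any of the fingers, the arm and mould2 above 0.5 N or contact force between any of the fingers, the arm and mould3 above 0.5 N).
It fails at once if the crucible, timer or brush is moved or knocked over (distance of any of crucible, timer, brush from where it was at the start of the episode above 0.03 m).
Of mould0, mould1, mould2, mould3 only 3 to 4 are there at a start; the rules pass over those that are not, and their reading is None.
At some moment in a run one of mould0, mould1, mould2, mould3 may be knocked a few centimetres aside while the robot is not near it.
It also fails if it takes over 210 s, if anything falls off the work surface, if the arm or the gripper's body presses on something with over 40 N, if the wrist force passes 120 N, or if a joint passes its speed limit or range.

### The arm

A 6-joint arm with a two-finger parallel gripper is mounted at the origin on the work surface. World frame = base frame: x ahead of the robot, y to its left, z up, the work surface at z = 0. Lengths are in m, angles in rad, forces in N, time in s.
With the tool pointing down it reaches from about 0.4 to 0.825 m from the base axis. Payload 7 kg.
Tool frame: the origin (TCP) lies midway between the tips of the shut fingers; the grasp point (between the pads) lies arm.hold_point_z behind it (arm.hold_point_z is the distance from the TCP to the grasp point, in m); z points along the fingers, y is the line along which they close (so a half turn about z gives the same grasp; the last joint's range is limited). The gripper opens to 88 mm and grips with 3 to 60 N. Pads are 19 mm wide; open, the fingers measure 130 mm over their backs; the gripper's body (78 mm by 193 mm) begins 47 mm behind the grasp point.
Start: joints at [-1.047, 0.359, 0.012, 0, -1.224, -0.288], TCP at [0.158, -0.656, 0.227] pointing down, gripper open.
Joint ranges: [-3.07, 3.07], [-1.43, 2.12], [-1.02, 1.25], [-3.03, 1.67], [-3.05, -0], [-3.03, 3.03]. Speed limits (rad/s): [2.39, 2.39, 3.01, 3.14, 3.14, 3.14].

### API

Orientations are given as [roll, pitch, yaw] about the fixed x, y, z axes, in that order (R = Rz(yaw) Ry(pitch) Rx(roll)).
In Python, from station import arm gives the robot as it stands.
- The arm moves only by the shell command python3 -m crank 'ROWS' [OPENING] [FORCE]. ROWS is JSON, a list that holds one entry, the list of rows, each a list of 4 numbers: the shift along the tool's x, y, z in units of 25 mm (1.0 is 25 mm), then the turn about the tool's z in units of 5 degrees (1.0 is 5 degrees). A call has 1 to 12 rows; each row is the pose to reach, as a shift and turn from the pose commanded when the call began, along the tool's axes at that moment; what a row does not reach only later rows make up. A row lasts 1/8 s, in which the tool goes at most 62.5 mm and 10.7 degrees, less where a joint would pass 70% of its speed; a pose out of reach is approached as far as the arm can. A call with a gripper value outside its range is refused whole. OPENING is the closure, from 0 (fully open) to 1 (shut), set as the call begins (- or left out, the last holds). The fingers move at their own pace and stop on an object; FORCE is the grip in N (left out, the last holds). Time passes only in rows, so rows that repeat a pose let the fingers close. It gives the time, the measured TCP pose, the force, the opening and the grip force at its end, in the units of the state.
- arm.get_state(): the state, without advancing time (a new reading comes with each control period).
- arm.grab_frame(name): name is "scene" or "top"; returns (picture, depth): 384x512x3 uint8, red, green, blue; 384x512 float32, m along the optical axis (not along the pixel's ray), 0 where there is no reading.
- arm.get_calibration(name): a dict with "mtx" (3x3 intrinsics, pixels), "k1" (the pictures are not rectified: a ray, as slopes to the right and down, at radius r is drawn at 1 + k1 r^2 times it, then the intrinsics apply), "R" (3x3) and "t" (3): a world point X has camera coordinates R X + t. Camera axes: x right, y down, z forward; pixel columns grow to the right and rows downward; lengths in m; the calibration is good to about 2 mm. A picture is of the moment at which its call begins. get_calibration takes no time and is no camera call.
- arm.job_done(): hands the job in; it is judged then, once.
Trained networks look in the newest picture that a camera, given by its name, has taken for a name from the list of things; names that differ only in an ending like _2 or _b are one class to them, and where a whole thing is asked for, a point or a joint stands for the part that bears it (a point fixed in the world has none). Each returns a list of dicts, best first, with "score" (0 to 1); they miss things now and then, are a little off and sometimes report something else, mostly with a low value. They report only what shows in the picture. A call takes as long as a camera call.
- arm.recognise(thing, camera): "extent" ([left, top, width, height] in pixels, round what is visible of it).
- arm.trace(thing, camera): "mask" (384x512 bool, what is visible of it) and "extent" ([left, top, width, height] in pixels, round what is visible of it).
The state is a dict: "t": time; "q": joint angles; "qd": joint speeds; "joint_efforts": joint torques, N m; "eef_pos": TCP position; "ee_rot": TCP orientation; "force": force on the tool from outside, world axes, zero at the start; "moment": the same for the moment, N m; "width": finger opening in m; "gripper_force": force on a finger pad.
Only numpy, scipy, OpenCV 4.12 (cv2) and the standard library are available. Lean on these libraries where they do the work, as an engineer would, in place of code of your own. Each camera call takes 0.05 s, during which the arm holds its last target. There are 200 camera calls.

## Working session

There is one attempt and no reset: what is moved stays moved. The work goes in short steps, Python scripts to look and compute and a shell command to move; the robot and the scene stay as the last step left them, time stands still between calls to the robot, and variables do not carry over. Pictures are saved under pics/ and viewed, at most 14 in all, crops included, and the job is handed in when it is done.

```bash
ls; mkdir -p pics; cat > h.py <<'E'
import numpy as np, cv2, json
from station import arm
def grab(n,f=None):
    im,d=arm.grab_frame(n)
    if f: cv2.imwrite('pics/'+f,im[:,:,::-1])
    return im,d
def world(n,d,us,vs,z=None):
    """pixels -> world; with z given intersect plane, else depth"""
    c=arm.get_calibration(n);K=np.array(c['mtx']);R=np.array(c['R']);t=np.array(c['t'])
    us=np.atleast_1d(us).astype(float);vs=np.atleast_1d(vs).astype(float)
    p=np.c_[us,vs].reshape(-1,1,2)
    s=cv2.undistortPoints(p,K,np.array([c['k1'],0,0,0.])).reshape(-1,2)
    ray=np.c_[s,np.ones(len(s))]
    if z is None:
        dd=d[vs.astype(int),us.astype(int)]
        return (ray*dd[:,None]-t)@R
    o=-R.T@t; w=ray@R
    return o+w*((z-o[2])/w[:,2])[:,None]
def maskpts(n,d,m):
    v,u=np.nonzero(m&(d>0)); return world(n,d,u,v)
def rect(P):
    (c,s,a)=cv2.minAreaRect((P[:,:2]*1000).astype(np.float32))
    if s[0]<s[1]: s=(s[1],s[0]);a+=90
    return np.round(c,1),np.round(s,1),round((a+90)%180-90,1)
E
python3 - <<'E'
from h import *
print(arm.hold_point_z); s=arm.get_state(); print(s)
for n in('scene','top'):
    im,d=grab(n,n+'0.png'); c=arm.get_calibration(n); print(n,-np.array(c['R']).T@np.array(c['t']))
    for th in ['mould0_c','carrier','clamp_grip','tongs_grip','holster_in','slab','crucible','timer','brush']:
        for r in arm.trace(th,n)[:5]:
            if r['score']<.3: continue
            P=maskpts(n,d,r['mask'])
            if len(P)<10: continue
            hi=P[P[:,2]>np.percentile(P[:,2],95)-.006]
            print(th,round(r['score'],2),r['extent'],'z',np.round(np.percentile(P[:,2],[5,50,95]),3),rect(P),'top',rect(hi))
E
```

```text
pics
0.0188
{'t': 0.0, 'q': array([-1.04690765e+00,  3.59378367e-01,  1.10650303e-02, -3.59254359e-04,
       -1.22411843e+00, -2.88115274e-01]), 'qd': array([ 0.0002415 , -0.00016292,  0.00066914,  0.00147202, -0.00073082,
       -0.00025504]), 'joint_efforts': array([-6.14140981e-05, -5.82718313e+01,  2.93056995e+01,  6.99693963e+00,
        6.89837529e-03, -1.31207166e-04]), 'eef_pos': array([ 0.15754563, -0.65584656,  0.22562925]), 'ee_rot': array([ 3.13992866e+00, -1.40945570e-04, -2.90594147e+00]), 'force': array([-0.16266556, -0.18237517, -0.21462727]), 'moment': array([0.02640985, 0.01619308, 0.00690579]), 'gripper_force': 0.0, 'width': 0.08763797837688121}
scene [ 1.33749273 -0.28707655  0.74410592]
mould0_c 0.63 [212.6, 260.8, 32.8, 32.9] z [0.009 0.022 0.025] (array([ 782. , -157.6]), array([82.9, 62. ]), -80.2) top (array([ 782.1, -162.4]), array([73.7, 60.6]), -79.7)
mould0_c 0.56 [290.0, 156.3, 19.7, 18.0] z [0.019 0.036 0.046] (array([460.7, 190.9]), array([69.5, 40.1]), 14.1) top (array([459.2, 190.7]), array([69.7, 31.7]), 4.6)
carrier 0.73 [129.9, 179.6, 58.9, 75.4]
[... 3455 characters left out ...]
, 285.4]), 0.7)
crucible 0.74 [189.5, 119.0, 27.6, 34.0] z [0.005 0.051 0.086] (array([766.9, 106.2]), array([74.9, 68. ]), -56.3) top (array([764.7, 109.1]), array([68.9, 66.6]), 25.2)
timer 0.67 [331.3, 189.4, 56.9, 100.0] z [0.01  0.019 0.082] (array([ 497.9, -292.7]), array([265.5, 143.3]), -2.5) top (array([ 499.3, -286.3]), array([85.4, 19.3]), 46.3)
timer 0.58 [290.2, 123.5, 32.5, 24.5] z [0.011 0.021 0.025] (array([ 779.3, -163.2]), array([81.7, 61.2]), -80.6) top (array([ 778.5, -160.3]), array([75.8, 59.5]), -80.9)
brush 0.57 [240.7, 224.8, 18.3, 76.1] z [0.009 0.018 0.022] (array([434.9,   2.9]), array([197.9,  45.8]), -6.3) top (array([434.5,   3.6]), array([197.2,  41.1]), -7.6)
```

```bash
python3 - <<'E'
import cv2
a=cv2.imread('pics/top0.png')[90:310,80:400]
cv2.imwrite('pics/top0c.png',cv2.resize(a,None,fx=2.5,fy=2.5,interpolation=cv2.INTER_CUBIC))
E
```

```text
(no output)
```

View pics/top0c.png

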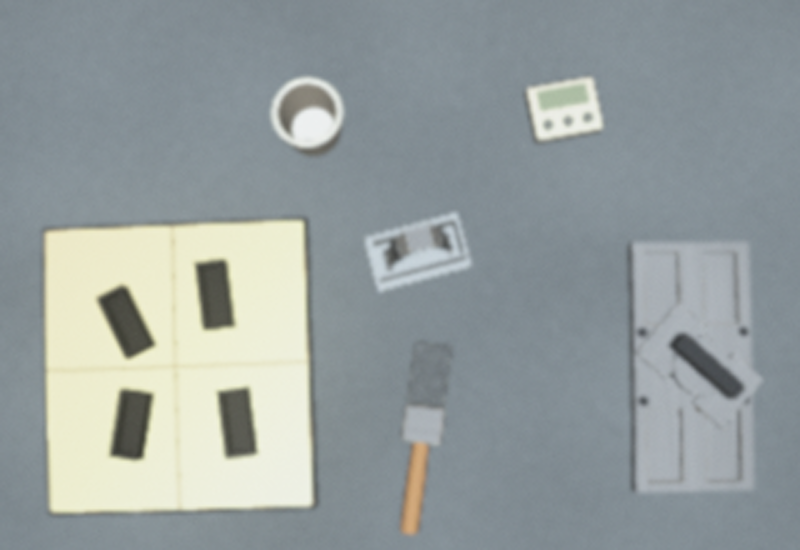

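View pics/scene0.png

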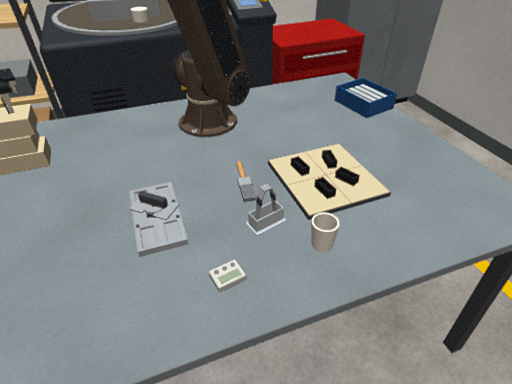

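The pictures show four moulds on the slab (top crop at about 125,320; 215,295; 130,425; 238,422). The tongs are in the holster (415,245), and the carrier is on the right with its bar part-turned (705,365). Next I'll measure all of them.

```bash
cat >> h.py <<'E'
from scipy import ndimage
def moulds(im,d,n='top'):
    g=im.max(2)<95
    out=[]
    lab,k=ndimage.label(g)
    for i in range(1,k+1):
        v,u=np.nonzero(lab==i)
        if len(v)<150 or len(v)>2500: continue
        P=world(n,d,u,v,.04); c,s,a=rect(P)
        if 55<s[0]<90 and 22<s[1]<45: out.append((c,s,a))
    return out
def go(x,y,z,yaw=None,units='mm,deg'):
    s=arm.get_state(); p=s['eef_pos']*1000; w=s['ee_rot'][2]
    D=np.array([x,y,z])-p
    dx=np.cos(w)*D[0]+np.sin(w)*D[1]; dy=np.sin(w)*D[0]-np.cos(w)*D[1]
    t=0 if yaw is None else -((yaw-np.degrees(w)+180)%360-180)/5
    print('row',np.round([dx/25,dy/25,-D[2]/25,t],2),'at',np.round(p,1),round(np.degrees(w),1))
E
python3 - <<'E'
from h import *
im,d=grab('top')
for m in moulds(im,d): print(m)
# carrier top plate
r=arm.trace('carrier','top')[0]; v,u=np.nonzero(r['mask']&(d>0)); P=world('top',d,u,v)
k=(P[:,2]>.014)&(P[:,2]<.026); print('carrier',rect(P[k]), np.percentile(P[k],[1,99],axis=0))
v0,u0=np.nonzero(d>0);P=world('top',d,u0,v0)
k=(P[:,2]>.013)&(P[:,2]<.03)&(abs(P[:,0]-.5)<.17)&(abs(P[:,1]+.29)<.1); print('carrier depth',rect(P[k]))
k=(P[:,2]>.07)&(abs(P[:,0]-.5)<.08)&(abs(P[:,1]+.29)<.08); print('bar',rect(P[k]))
k=(P[:,2]>.036)&(P[:,2]<.052)&(abs(P[:,0]-.63)<.08)&(abs(P[:,1]-.0)<.08); print('holster',rect(P[k]))
k=(P[:,2]>.07)&(abs(P[:,0]-.63)<.08)&(abs(P[:,1]-.0)<.08); print('tongs',rect(P[k]),np.percentile(P[k,2],98))
go(499.5,-287,120,-133)
E
```

```text
(array([587.9, 212.9]), array([63.8, 27.1]), 6.5)
(array([562.1, 306.4]), array([66.7, 29.2]), 26.3)
(array([455.7, 301.3]), array([65.5, 29.9]), -10.1)
(array([455.5, 191.7]), array([60.3, 26.6]), 6.9)
carrier (array([ 498.5, -286.3]), array([264.3, 129. ]), -1.9) [[ 0.36778284 -0.35035087  0.01419631]
 [ 0.62963075 -0.22032651  0.0244192 ]]
carrier depth (array([ 498.1, -286.6]), array([264.3, 130.6]), -1.5)
bar (array([ 500. , -286.2]), array([85.9, 20.2]), 46.2)
holster (array([631.7,   1.9]), array([93.9, 42.2]), -76.3)
tongs (array([630.7,   1.7]), array([52.7, 22.4]), -77.1) 0.13182357308951595
row [-16.75  11.17   4.26  -6.7 ] at [ 157.7 -656.3  226.6] -166.5
```

```bash
python3 -m crank '[[[-16.75,11.2,4.3,-6.5],[-16.75,11.2,4.3,-6.5],[-16.75,11.2,4.3,-6.5],[-16.75,11.2,4.3,-6.5],[-16.75,11.2,4.3,-6.5],[-16.75,11.2,4.3,-6.5],[-16.75,11.2,4.3,-6.5],[-16.75,11.2,4.3,-6.5],[-16.75,11.2,4.3,-6.5],[-16.75,11.2,4.3,-6.5],[-16.75,11.2,4.3,-6.5],[-16.75,11.2,4.3,-6.5]]]' 0; python3 -c "
from h import *
go(499.3,-286.4,61,-133.7)"
```

```text
t: 2.6
eef_pos: [0.4987, -0.2873, 0.1195]
ee_rot: [-3.141, 0.0, -2.34]
force: [0.3, 0.2, 0.0]
width: 0.0873
gripper_force: 0.0
row [-0.04  0.01  2.34 -0.08] at [ 498.7 -287.3  119.5] -134.1
```

```bash
python3 -m crank '[[[0,0,1.2,0],[0,0,2.34,0],[0,0,2.34,0]]]' 0; python3 -m crank '[[[0,0,0,0],[0,0,0,0],[0,0,0,0],[0,0,0,0],[0,0,0,0],[0,0,0,0]]]' 1 50;  python3 -m crank '[[[0,0,0,-1],[0,0,0,-2.5],[0,0,0,-4],[0,0,0,-5.5],[0,0,0,-7],[0,0,0,-8.3],[0,0,0,-8.3],[0,0,0,-8.3]]]'; python3 -m crank '[[[0,0,0,0],[0,0,0,0],[0,0,0,0],[0,0,0,0]]]' 0 ; python3 -m crank '[[[0,0,-1,0],[0,0,-4,0],[0,0,-4,0],[0,0,-4,0]]]'
```

```text
t: 2.98
eef_pos: [0.4973, -0.2866, 0.059]
ee_rot: [3.138, -0.002, -2.34]
force: [-0.2, 0.3, 0.4]
width: 0.0878
gripper_force: 0.0
t: 3.72
eef_pos: [0.4994, -0.2862, 0.0606]
ee_rot: [3.142, -0.0, -2.339]
force: [-0.8, -0.9, 0.0]
width: 0.0327
gripper_force: 0.0
t: 4.72
eef_pos: [0.5004, -0.2863, 0.0606]
ee_rot: [-3.14, -0.0, -1.617]
force: [5.2, -1.3, -4.4]
width: 0.0177
gripper_force: 49.6
t: 5.22
eef_pos: [0.4992, -0.2862, 0.0606]
ee_rot: [3.141, 0.0, -1.615]
force: [-0.2, -0.2, 0.2]
width: 0.0524
gripper_force: 0.0
t: 5.72
eef_pos: [0.4999, -0.2863, 0.1616]
ee_rot: [-3.139, -0.0, -1.615]
force: [-0.6, 0.3, -0.8]
width: 0.0865
gripper_force: 0.0
```

```bash
python3 -c "
from h import *
im,d=grab('top')
v0,u0=np.nonzero(d>0);P=world('top',d,u0,v0)
k=(P[:,2]>.07)&(P[:,2]<.092)&(abs(P[:,0]-.5)<.05)&(abs(P[:,1]+.29)<.05); print('bar',rect(P[k]))
go(631,1.8,150,-166.7)"
```

```text
bar (array([0., 0.]), array([0., 0.]), 0.0)
row [-11.73  -4.77   0.41  14.84] at [ 499.  -286.   160.1] -92.5
```

```bash
python3 -m crank '[[[-11.7,-4.8,0,14.8],[-11.7,-4.8,0,14.8],[-11.7,-4.8,0,14.8],[-11.7,-4.8,0,14.8],[-11.7,-4.8,0,14.8],[-11.7,-4.8,0,14.8],[-11.7,-4.8,0,14.8],[-11.7,-4.8,0,14.8],[-11.7,-4.8,0,14.8],[-11.7,-4.8,0,14.8],[-11.7,-4.8,0,14.8]]]' 0;python3 -c "
from h import *
im,d=grab('top','t1.png')
v0,u0=np.nonzero(d>0);P=world('top',d,u0,v0)
k=(P[:,2]>.07)&(P[:,2]<.092)&(abs(P[:,0]-.5)<.05)&(abs(P[:,1]+.29)<.05); print('bar',rect(P[k]))
for m in moulds(im,d): print(m)
go(631,1.8,69,-166.7)"
```

```text
t: 7.15
eef_pos: [0.6319, 0.0005, 0.1606]
ee_rot: [3.142, 0.0, -2.905]
force: [0.0, 0.1, 0.1]
width: 0.0876
gripper_force: 0.0
bar (array([ 499.4, -284.1]), array([83.1, 18. ]), 85.8)
(array([ 664.1, -109.2]), array([86.6, 44.4]), -19.0)
row [0.03 0.06 3.66 0.05] at [6.320e+02 5.000e-01 1.606e+02] -166.5
```

```bash
python3 -m crank '[[[0,0.05,1.2,0],[0,0.05,2.4,0],[0,0.05,3.66,0],[0,0.05,3.66,0],[0,0.05,3.66,0]]]' 0; python3 -m crank '[[[0,0,0,0],[0,0,0,0],[0,0,0,0],[0,0,0,0],[0,0,0,0],[0,0,0,0],[0,0,0,0],[0,0,0,0]]]' 0.46 25
```

```text
t: 7.82
eef_pos: [0.6325, 0.002, 0.0703]
ee_rot: [-3.141, 0.001, -2.905]
force: [-0.1, -0.3, 0.9]
width: 0.0879
gripper_force: 0.0
t: 8.82
eef_pos: [0.632, 0.002, 0.0694]
ee_rot: [-3.141, 0.001, -2.906]
force: [-0.5, -1.2, 4.7]
width: 0.0475
gripper_force: 8.6
```

```bash
python3 -m crank '[[[0,0,-1,0],[0,0,-2,0],[0,0,-3.5,0],[0,0,-5,0],[0,0,-5,0],[0,0,-5,0]]]'; python3 -c "
from h import *
im,d=grab('scene','s1.png'); cv2.imwrite('pics/s1c.png',cv2.resize(im[120:290,100:420,::-1],None,fx=2.5,fy=2.5))"
```

```text
t: 9.57
eef_pos: [0.6309, 0.002, 0.193]
ee_rot: [3.141, -0.002, -2.906]
force: [0.6, -0.2, -1.4]
width: 0.0477
gripper_force: 4.9
```

View pics/s1c.png

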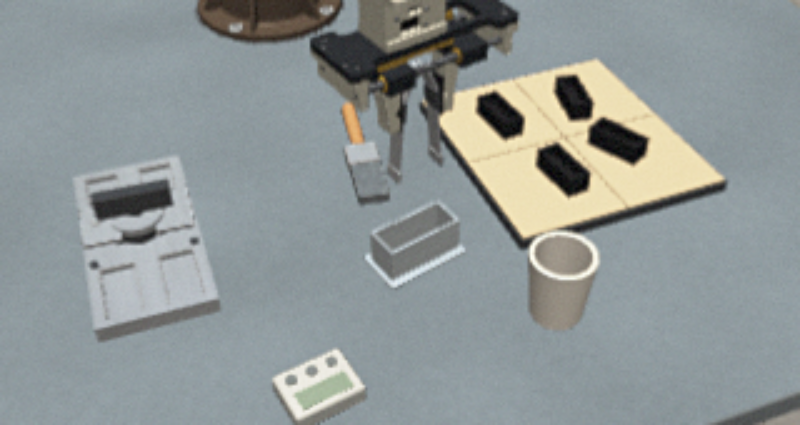

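The tongs are held (crop 415,130) and the holster is empty (415,245). I'll locate the moulds again using depth.

```bash
cat >> h.py <<'E'
def dm(n='top',f=None,zmin=.026):
    im,d=grab(n,f); v,u=np.nonzero(d>0); P=world(n,d,u,v)
    H=np.zeros(d.shape,bool); k=(P[:,2]>zmin)&(P[:,2]<.06)&(P[:,1]>.1)&(P[:,1]<.42)&(P[:,0]>.34)&(P[:,0]<.69)
    H[v[k],u[k]]=1; lab,c=ndimage.label(H); out=[]
    for i in range(1,c+1):
        vv,uu=np.nonzero(lab==i)
        if len(vv)<60: continue
        out.append(rect(world(n,d,uu,vv)))
    return im,d,out
E
python3 - <<'E'
from h import *
im,d,o=dm()
print(*o,sep='\n'); print(*moulds(im,d),sep='\n')
im,d,o=dm('scene')
print('scene',*o,sep='\n')
E
```

```text
(array([563.2, 208. ]), array([25.6, 18.4]), -84.6)
(array([456.2, 191.7]), array([69.1, 29.7]), 6.1)
(array([ 679.1, -104.7]), array([75.6, 43.2]), 13.6)
scene
(array([458.7, 300.5]), array([73. , 31.4]), -9.5)
(array([457.3, 191.3]), array([75.4, 34.3]), 5.4)
(array([564.5, 305.2]), array([71.3, 35. ]), 26.4)
(array([589.6, 211.2]), array([73.2, 33. ]), 8.0)
```

```bash
python3 -c "
from h import *
go(588.5,212.5,140,-173)"
```

```text
row [-0.32  8.59  2.1   1.3 ] at [630.9   1.9 192.5] -166.5
```

```bash
python3 -m crank '[[[-0.1,2,0,0],[-0.3,4,0.5,0.6],[-0.3,6,1,1.3],[-0.3,8,1.5,1.3],[-0.32,8.6,2.1,1.3],[-0.32,8.6,2.1,1.3],[-0.32,8.6,2.1,1.3],[-0.32,8.6,2.1,1.3]]]'; python3 -c "
from h import *
im,d,o=dm('scene','s2.png'); print(*o,sep='\n'); cv2.imwrite('pics/s2c.png',cv2.resize(im[100:240,230:420,::-1],None,fx=4,fy=4))
go(588.5,212.5,98,-173)"
```

```text
t: 10.72
eef_pos: [0.5898, 0.212, 0.142]
ee_rot: [3.141, 0.001, -3.021]
force: [0.1, -0.8, -0.7]
width: 0.0476
gripper_force: 4.9
(array([457.7, 296.7]), array([74.2, 23.3]), -32.6)
(array([458.1, 190.7]), array([74.1, 32.8]), 5.3)
(array([564. , 304.6]), array([71.3, 36.2]), 26.5)
(array([590.1, 212.2]), array([72.9, 34.2]), 7.8)
row [ 0.05  0.02  1.76 -0.01] at [589.8 212.  142.1] -173.1
```

View pics/s2c.png

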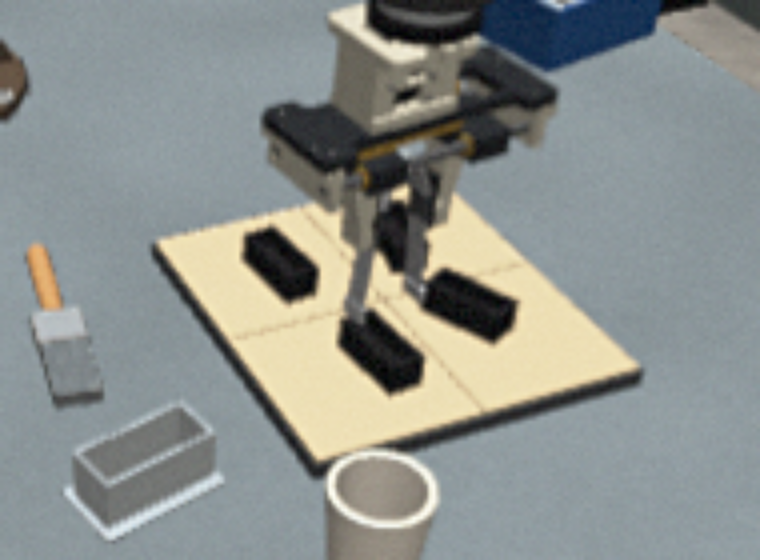

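The jaws (crop 357,305 and 415,290) straddle the mould at 382,352. I'll descend and grip.

```bash
python3 -m crank '[[[0,0,0.6,0],[0,0,1.2,0],[0,0,1.76,0],[0,0,1.76,0],[0,0,1.76,0]]]'; python3 -m crank '[[[0,0,0,0],[0,0,0,0],[0,0,0,0],[0,0,0,0],[0,0,0,0],[0,0,0,0]]]' 1 45
```

```text
t: 11.4
eef_pos: [0.5895, 0.213, 0.0976]
ee_rot: [-3.141, 0.0, -3.019]
force: [1.3, -0.5, -1.6]
width: 0.0472
gripper_force: 4.9
t: 12.15
eef_pos: [0.5897, 0.2132, 0.0981]
ee_rot: [3.141, 0.001, -3.019]
force: [-0.6, 0.9, 4.8]
width: 0.0392
gripper_force: 45.0
```

```bash
python3 -m crank '[[[0,0,-1,0],[0,0,-2.5,0],[0,0,-4,0],[0,0,-4.2,0],[0,0,-4.2,0]]]'; python3 -c "
from h import *
go(581.6,-320.8,200,-181.7)"
```

```text
t: 12.78
eef_pos: [0.5886, 0.2127, 0.2016]
ee_rot: [3.142, -0.001, -3.02]
force: [-0.6, -0.8, -2.3]
width: 0.0392
gripper_force: 45.0
row [  2.87 -21.15   0.07   1.74] at [588.6 212.7 201.6] -173.0
```

```bash
python3 -m crank '[[[0.3,-2.2,0,0],[0.6,-4.4,0,0],[0.9,-6.6,0,0.5],[1.2,-8.8,0,1],[1.5,-11,0,1.5],[1.8,-13.2,0,1.74],[2.1,-15.4,0,1.74],[2.4,-17.6,0,1.74],[2.7,-19.8,0,1.74],[2.87,-21.15,0,1.74],[2.87,-21.15,0,1.74],[2.87,-21.15,0,1.74]]]'; python3 -c "
from h import *
go(581.6,-320.8,118,-181.7)"
```

```text
t: 14.28
eef_pos: [0.5817, -0.3202, 0.2006]
ee_rot: [3.14, -0.003, 3.111]
force: [-0.9, -0.3, -1.9]
width: 0.0396
gripper_force: 45.0
row [ 0.   -0.02  3.31 -0.01] at [ 581.7 -320.2  200.6] 178.3
```

```bash
python3 -m crank '[[[0,0,1.2,0],[0,0,2.4,0],[0,0,3.3,0],[0,0,3.3,0],[0,0,3.3,0]]]'; python3 -c "
from h import *
im,d=grab('scene'); cv2.imwrite('pics/s3c.png',cv2.resize(im[150:280,90:260,::-1],None,fx=4.5,fy=4.5,interpolation=cv2.INTER_CUBIC))
v,u=np.nonzero(d>0);P=world('scene',d,u,v)
c=(P[:,2]>.014)&(P[:,2]<.024)&(abs(P[:,0]-.5)<.16)&(abs(P[:,1]+.287)<.09); print('carrier',rect(P[c]))
k=(P[:,2]>.035)&(P[:,2]<.07)&(abs(P[:,0]-.58)<.08)&(abs(P[:,1]+.32)<.04)&(P[:,0]>.535);print('mould?',rect(P[k]),np.percentile(P[k],[2,98],axis=0))
k&=(P[:,2]>.06);print('top',rect(P[k]))
go(581.6,-320.8,92,-181.7)"
```

```text
t: 14.9
eef_pos: [0.5833, -0.3201, 0.121]
ee_rot: [-3.141, 0.001, 3.113]
force: [1.0, -0.6, -2.0]
width: 0.0396
gripper_force: 45.0
carrier (array([ 507.3, -288.9]), array([258.5, 128.9]), -1.3)
mould? (array([ 584.5, -322.1]), array([72.9, 42.5]), -5.9) [[ 0.55058375 -0.33997835  0.04167812]
 [ 0.62032774 -0.30369093  0.06976917]]
top (array([ 585.3, -322.3]), array([73.8, 41.9]), -0.2)
row [ 0.07 -0.02  1.17  0.01] at [ 583.5 -320.3  121.4] 178.4
```

View pics/s3c.png

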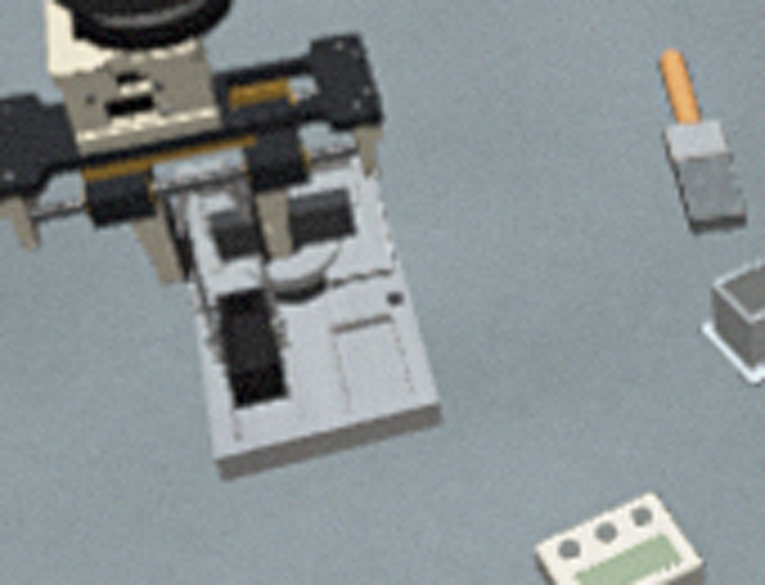

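The mould (crop 255,350) hangs over the lower-left nest and lines up within about 1 mm. I'll lower it.

```bash
python3 -m crank '[[[0,0,0.3,0],[0,0,0.6,0],[0,0,0.9,0],[0,0,0.9,0]]]';python3 -m crank '[[[0,0,0.1,0],[0,0,0.2,0],[0,0,0.24,0],[0,0,0.24,0],[0,0,0.24,0]]]'
```

```text
t: 15.45
eef_pos: [0.582, -0.3205, 0.0965]
ee_rot: [3.141, -0.002, 3.112]
force: [-0.1, 0.4, -1.8]
width: 0.0397
gripper_force: 45.0
t: 16.08
eef_pos: [0.5828, -0.3208, 0.0922]
ee_rot: [-3.141, 0.001, 3.112]
force: [-2.5, 1.0, 4.0]
width: 0.0398
gripper_force: 45.0
```

```bash
python3 -m crank '[[[0,0,0,0],[0,0,0,0],[0,0,0,0],[0,0,0,0]]]' 0.46 25; python3 -m crank '[[[0,0,-0.5,0],[0,0,-1.5,0],[0,0,-3,0],[0,0,-4.4,0],[0,0,-4.4,0],[0,0,-4.4,0]]]'; python3 -c "
from h import *
go(563,305.5,200,-154)"
```

```text
t: 16.58
eef_pos: [0.5825, -0.3206, 0.0914]
ee_rot: [3.142, -0.0, 3.112]
force: [0.9, 0.1, -1.5]
width: 0.0474
gripper_force: 4.9
t: 17.32
eef_pos: [0.5824, -0.3204, 0.2017]
ee_rot: [3.141, 0.0, 3.112]
force: [0.2, 0.6, -2.0]
width: 0.0472
gripper_force: 4.9
row [ 1.52 25.    0.07 -5.54] at [ 582.4 -320.4  201.7] 178.3
```

```bash
python3 -m crank '[[[0.1,2.3,0,0],[0.2,4.6,0,-1],[0.4,6.9,0,-2],[0.5,9.2,0,-3],[0.7,11.5,0,-4],[0.8,13.8,0,-5.5],[1,16,0,-5.5],[1.1,18.2,0,-5.5],[1.3,20.5,0,-5.5],[1.5,22.5,0,-5.5],[1.5,24,0,-5.5],[1.5,25,0,-5.5]]]'; python3 -c "
from h import *
im,d,o=dm('scene'); print(*o,sep='\n')
im,d,o=dm('top'); print(*o,sep='\n')
v,u=np.nonzero(d>0);P=world('top',d,u,v)
k=(P[:,2]>.03)&(P[:,2]<.05)&(abs(P[:,0]-.582)<.05)&(abs(P[:,1]+.32)<.03);print('seated',rect(P[k]),np.percentile(P[k,2],90))
go(563,305.5,140,-154);go(563,305.5,98,-154)"
```

```text
t: 18.82
eef_pos: [0.5629, 0.3066, 0.2002]
ee_rot: [-3.141, -0.002, -2.69]
force: [0.6, -0.8, -0.2]
width: 0.0476
gripper_force: 4.9
(array([459.8, 300.4]), array([74.5, 31.2]), -11.1)
(array([458.7, 190.7]), array([73.7, 32.8]), 7.3)
(array([565.2, 304.9]), array([71.9, 36.2]), 23.0)
(array([550., 301.]), array([43.1, 31.8]), 23.9)
(array([455.4, 192.5]), array([70.4, 32. ]), 6.6)
(array([456. , 303.9]), array([69.4, 33.1]), -10.6)
seated (array([ 573. , -320.7]), array([82.1, 31.1]), -0.6) 0.041390505429366536
row [ 0.03 -0.05  2.41 -0.02] at [563.2 307.  200.2] -154.1
row [ 0.03 -0.05  4.09 -0.02] at [563.2 307.  200.2] -154.1
```

```bash
python3 -m crank '[[[0,-0.03,1.2,0],[0,-0.03,2.4,0],[0,-0.03,2.8,0],[0,-0.03,3.4,0],[0,-0.03,4.08,0],[0,-0.03,4.08,0],[0,-0.03,4.08,0]]]'; python3 -m crank '[[[0,0,0,0],[0,0,0,0],[0,0,0,0],[0,0,0,0],[0,0,0,0],[0,0,0,0]]]' 1 45;  python3 -m crank '[[[0,0,-1,0],[0,0,-2.5,0],[0,0,-4,0],[0,0,-4.2,0],[0,0,-4.2,0]]]'; python3 -c "
from h import *
go(583.5,-256.8,200,-181.7)"
```

```text
t: 19.8
eef_pos: [0.5642, 0.3047, 0.1]
ee_rot: [-3.142, 0.001, -2.691]
force: [-0.3, -0.4, -1.2]
width: 0.0473
gripper_force: 4.9
t: 20.55
eef_pos: [0.5643, 0.3049, 0.1003]
ee_rot: [3.141, 0.001, -2.691]
force: [-0.4, 1.1, 5.6]
width: 0.0394
gripper_force: 45.0
t: 21.18
eef_pos: [0.5633, 0.3042, 0.2037]
ee_rot: [3.141, -0.001, -2.691]
force: [0.5, 0.0, -3.1]
width: 0.0388
gripper_force: 45.0
row [  9.04 -20.56   0.15   5.5 ] at [563.3 304.2 203.7] -154.2
```

```bash
python3 -m crank '[[[0.9,-2.05,0,0],[1.8,-4.1,0,0.5],[2.7,-6.2,0,1.5],[3.6,-8.2,0,2.5],[4.5,-10.3,0,3.5],[5.4,-12.4,0,4.5],[6.3,-14.4,0,5.5],[7.2,-16.5,0,5.5],[8.1,-18.5,0,5.5],[9.04,-20.56,0,5.5],[9.04,-20.56,0,5.5],[9.04,-20.56,0,5.5]]]'; python3 -c "
from h import *
im,d=grab('scene')
v,u=np.nonzero(d>0);P=world('scene',d,u,v)
k=(P[:,2]>.03)&(P[:,2]<.047)&(abs(P[:,0]-.59)<.045)&(abs(P[:,1]+.32)<.03);print('seated',rect(P[k]),np.percentile(P[k,2],[50,90,97]))
go(583.5,-256.8,121,-181.7)"
```

```text
t: 22.68
eef_pos: [0.5831, -0.2566, 0.2025]
ee_rot: [3.141, -0.003, 3.111]
force: [-0.2, 1.3, -2.7]
width: 0.0395
gripper_force: 45.0
seated (array([ 584.5, -322.8]), array([72.7, 32.2]), -1.6) [0.03911074 0.04107502 0.04189677]
row [-0.   -0.03  3.28  0.  ] at [ 583.5 -256.   203. ] 178.3
```

```bash
python3 -m crank '[[[0,-0.02,1.2,0],[0,-0.02,2.4,0],[0,-0.02,3.2,0],[0,-0.02,3.2,0],[0,-0.02,3.2,0]]]'; python3 -c "
from h import *
im,d=grab('scene')
v,u=np.nonzero(d>0);P=world('scene',d,u,v)
k=(P[:,2]>.035)&(P[:,2]<.075)&(abs(P[:,0]-.585)<.08)&(abs(P[:,1]+.257)<.035)&(P[:,0]>.535);print('mould?',rect(P[k]),np.percentile(P[k],[2,98],axis=0))
k&=(P[:,2]>.06);print('top',rect(P[k]))
go(583.5,-256.8,94.5,-181.7)"
```

```text
t: 23.35
eef_pos: [0.5849, -0.2565, 0.1255]
ee_rot: [-3.141, 0.001, 3.114]
force: [0.9, -0.1, -1.8]
width: 0.0394
gripper_force: 45.0
mould? (array([ 579.7, -257.3]), array([90.9, 41.2]), -8.0) [[ 0.54553859 -0.27563746  0.04444828]
 [ 0.62331117 -0.23869949  0.07304751]]
top (array([ 587.3, -257.8]), array([73.8, 39.9]), -0.5)
row [ 0.06 -0.01  1.25  0.02] at [ 585.1 -256.7  125.8] 178.4
```

```bash
python3 -m crank '[[[0,0,0.3,0],[0,0,0.6,0],[0,0,0.9,0],[0,0,0.9,0]]]';python3 -m crank '[[[0,0,0.1,0],[0,0,0.2,0],[0,0,0.33,0],[0,0,0.33,0],[0,0,0.33,0]]]'
```

```text
t: 23.9
eef_pos: [0.5835, -0.2571, 0.101]
ee_rot: [3.141, -0.002, 3.112]
force: [-0.2, 0.1, -2.4]
width: 0.0399
gripper_force: 45.0
t: 24.52
eef_pos: [0.5844, -0.2572, 0.0939]
ee_rot: [-3.141, 0.0, 3.112]
force: [1.2, -0.7, -1.6]
width: 0.0391
gripper_force: 45.0
```

```bash
python3 -m crank '[[[0,0,0.04,0],[0,0,0.07,0],[0,0,0.07,0]]]'
```

```text
t: 24.9
eef_pos: [0.5847, -0.2573, 0.0937]
ee_rot: [-3.141, 0.002, 3.113]
force: [-1.9, 1.9, 9.2]
width: 0.0394
gripper_force: 45.0
```

Contact with the floor, so I'll release. Next is the mould at (456.5,191.8), yaw 6.3.

```bash
python3 -m crank '[[[0,0,0,0],[0,0,0,0],[0,0,0,0],[0,0,0,0]]]' 0.46 25; python3 -m crank '[[[0,0,-0.5,0],[0,0,-1.5,0],[0,0,-3,0],[0,0,-4.3,0],[0,0,-4.3,0],[0,0,-4.3,0]]]'; python3 -c "
from h import *
im,d=grab('scene')
v,u=np.nonzero(d>0);P=world('scene',d,u,v)
k=(P[:,2]>.03)&(P[:,2]<.047)&(abs(P[:,0]-.59)<.045)&(abs(P[:,1]+.258)<.03);print('seated',rect(P[k]),np.percentile(P[k,2],[50,90,97]))
go(456.0,191.8,200,-173.7)"
```

```text
t: 25.4
eef_pos: [0.5841, -0.2571, 0.0918]
ee_rot: [3.142, -0.0, 3.112]
force: [-0.5, -0.3, -0.9]
width: 0.0473
gripper_force: 4.9
t: 26.15
eef_pos: [0.5839, -0.2569, 0.1997]
ee_rot: [3.141, 0.0, 3.112]
force: [-1.2, 0.0, -1.8]
width: 0.0473
gripper_force: 4.9
seated (array([ 587.7, -258.9]), array([72.6, 29.5]), -1.7) [0.0388766  0.04078588 0.04138536]
row [ 5.64 17.79 -0.04 -1.6 ] at [ 583.6 -256.9  199. ] 178.3
```

```bash
python3 -m crank '[[[0.7,2.2,0,0],[1.4,4.4,0,-0.5],[2.1,6.6,0,-1],[2.8,8.8,0,-1.6],[3.5,11,0,-1.6],[4.2,13.2,0,-1.6],[4.9,15.4,0,-1.6],[5.64,17.8,0,-1.6],[5.64,17.8,0,-1.6],[5.64,17.8,0,-1.6]]]'; python3 -c "
from h import *
im,d,o=dm('scene'); print(*o,sep='\n')
im,d,o=dm('top'); print(*o,sep='\n')
go(456,191.8,98,-173.7)"
```

```text
t: 27.45
eef_pos: [0.4558, 0.1919, 0.1988]
ee_rot: [-3.141, -0.001, -3.03]
force: [-0.7, -0.5, -0.9]
width: 0.0471
gripper_force: 4.9
(array([458.6, 300.2]), array([74.7, 30.7]), -10.5)
(array([459.4, 190.1]), array([72.4, 34.2]), 4.6)

row [ 0.01  0.04  4.04 -0.01] at [456.3 190.9 199.1] -173.7
```

```bash
python3 -m crank '[[[0,0,1.2,0],[0,0,2.4,0],[0,0,2.8,0],[0,0,3.4,0],[0,0,4.06,0],[0,0,4.06,0],[0,0,4.06,0]]]'; python3 -m crank '[[[0,0,0,0],[0,0,0,0],[0,0,0,0],[0,0,0,0],[0,0,0,0],[0,0,0,0]]]' 1 45;  python3 -m crank '[[[0,0,-1,0],[0,0,-2.5,0],[0,0,-4,0],[0,0,-4.2,0],[0,0,-4.2,0]]]'; python3 -c "
from h import *
go(416,-315.8,200,-181.7)"
```

```text
t: 28.42
eef_pos: [0.4569, 0.1921, 0.0988]
ee_rot: [3.141, 0.001, -3.031]
force: [-0.4, -0.4, -0.8]
width: 0.0472
gripper_force: 4.9
t: 29.18
eef_pos: [0.4569, 0.1922, 0.0988]
ee_rot: [3.141, 0.001, -3.031]
force: [0.1, -0.5, 6.8]
width: 0.0392
gripper_force: 45.0
t: 29.8
eef_pos: [0.4558, 0.1917, 0.2025]
ee_rot: [3.141, -0.001, -3.032]
force: [0.5, -0.5, -2.9]
width: 0.0395
gripper_force: 45.0
row [  3.81 -20.     0.1    1.6 ] at [455.8 191.7 202.5] -173.7
```

```bash
python3 -m crank '[[[0.4,-2,0,0],[0.8,-4,0,0],[1.2,-6,0,0.5],[1.6,-8,0,1],[2,-10,0,1.6],[2.3,-12,0,1.6],[2.7,-14,0,1.6],[3,-16,0,1.6],[3.4,-18,0,1.6],[3.8,-20,0,1.6],[3.8,-20,0,1.6],[3.8,-20,0,1.6]]]'; python3 -c "
from h import *
go(416,-315.8,120,-181.7)"
```

```text
t: 31.3
eef_pos: [0.4159, -0.3153, 0.2013]
ee_rot: [3.14, -0.003, 3.111]
force: [0.6, -0.1, -2.4]
width: 0.0398
gripper_force: 45.0
row [-0.01 -0.02  3.25 -0.01] at [ 415.9 -315.3  201.3] 178.2
```

```bash
python3 -m crank '[[[0,-0.01,1.2,0],[0,-0.01,2.4,0],[0,-0.01,3.2,0],[0,-0.01,3.2,0],[0,-0.01,3.2,0]]]'; python3 -c "
from h import *
im,d=grab('scene')
cv2.imwrite('pics/s4c.png',cv2.resize(im[150:280,90:260,::-1],None,fx=4.5,fy=4.5,interpolation=cv2.INTER_CUBIC))
v,u=np.nonzero(d>0);P=world('scene',d,u,v)
k=(P[:,2]>.055)&(P[:,2]<.075)&(abs(P[:,0]-.418)<.045)&(abs(P[:,1]+.317)<.035);print('mould?',rect(P[k]),np.percentile(P[k],[2,98],axis=0))
go(416,-315.8,93,-181.7)"
```

```text
t: 31.92
eef_pos: [0.4176, -0.3154, 0.1238]
ee_rot: [-3.141, 0.001, 3.114]
force: [-0.3, -0.0, -2.3]
width: 0.0394
gripper_force: 45.0
mould? (array([ 419.9, -316.4]), array([74.4, 42.2]), -10.5) [[ 0.3837661  -0.33684551  0.05536503]
 [ 0.45530804 -0.29732454  0.07223707]]
row [ 0.07 -0.01  1.24  0.01] at [ 417.7 -315.6  124.1] 178.4
```

View pics/s4c.png

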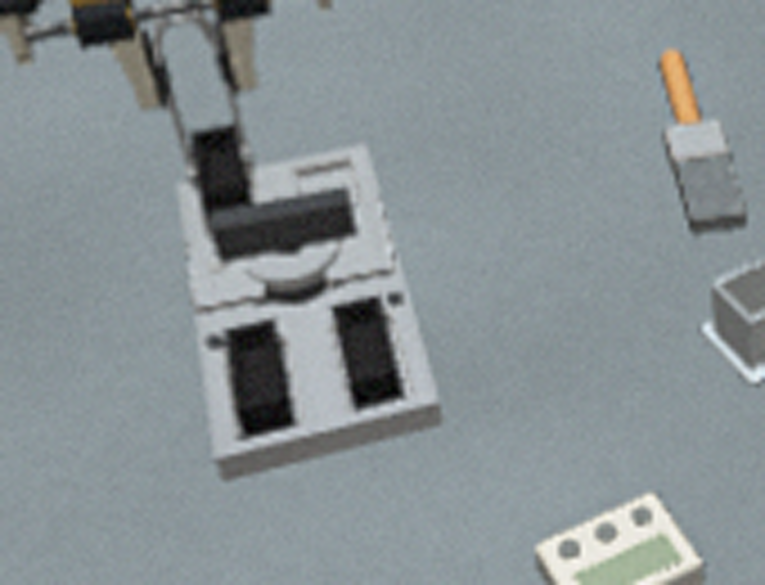

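Two moulds are seated (crop 260,375 and 368,350), and the third (220,165) hangs over the far-left nest. I'll lower it.

```bash
python3 -m crank '[[[0,0,0.3,0],[0,0,0.6,0],[0,0,0.9,0],[0,0,0.9,0]]]';python3 -m crank '[[[0,0,0.1,0],[0,0,0.2,0],[0,0,0.3,0],[0,0,0.3,0],[0,0,0.3,0]]]';python3 -m crank '[[[0,0,0.04,0],[0,0,0.05,0],[0,0,0.05,0]]]'
```

```text
t: 32.48
eef_pos: [0.4163, -0.3157, 0.0997]
ee_rot: [3.141, -0.002, 3.112]
force: [-0.3, -0.7, -2.6]
width: 0.0396
gripper_force: 45.0
t: 33.1
eef_pos: [0.4169, -0.3158, 0.0931]
ee_rot: [3.142, -0.0, 3.112]
force: [1.0, 0.3, -2.8]
width: 0.0398
gripper_force: 45.0
t: 33.48
eef_pos: [0.4172, -0.3159, 0.0927]
ee_rot: [-3.141, 0.001, 3.112]
force: [-1.9, 1.2, 6.1]
width: 0.0398
gripper_force: 45.0
```

Floor reached again, so I'll release. The last mould is at about (455.9,302), yaw -10.3.

```bash
python3 -m crank '[[[0,0,0,0],[0,0,0,0],[0,0,0,0],[0,0,0,0]]]' 0.46 25; python3 -m crank '[[[0,0,-0.5,0],[0,0,-1.5,0],[0,0,-3,0],[0,0,-4.3,0],[0,0,-4.3,0],[0,0,-4.3,0]]]'; python3 -c "
from h import *
go(455.6,301.6,200,-190.3)"
```

```text
t: 33.98
eef_pos: [0.4168, -0.3158, 0.0917]
ee_rot: [3.142, -0.0, 3.112]
force: [0.1, -1.0, -1.1]
width: 0.0475
gripper_force: 4.9
t: 34.72
eef_pos: [0.4166, -0.3156, 0.1995]
ee_rot: [3.141, 0.0, 3.112]
force: [-0.0, -0.8, -2.1]
width: 0.0477
gripper_force: 4.9
row [-8.300e-01  2.472e+01 -2.000e-02  1.720e+00] at [ 416.6 -315.6  199.5] 178.3
```

```bash
python3 -m crank '[[[-0.1,2.3,0,0],[-0.2,4.6,0,0],[-0.3,6.9,0,0.5],[-0.4,9.2,0,1],[-0.4,11.5,0,1.7],[-0.5,13.8,0,1.7],[-0.6,16,0,1.7],[-0.7,18.2,0,1.7],[-0.7,20.5,0,1.7],[-0.8,22.5,0,1.7],[-0.83,24.7,0,1.7],[-0.83,24.7,0,1.7]]]'; python3 -m crank '[[[0,0,0,0],[0,0,0,0]]]';python3 -c "
from h import *
im,d,o=dm('scene'); print(*o,sep='\n')
im,d,o=dm('top'); print(*o,sep='\n')
im,d=grab('scene')
v,u=np.nonzero(d>0);P=world('scene',d,u,v)
k=(P[:,2]>.03)&(P[:,2]<.047)&(abs(P[:,0]-.418)<.05)&(abs(P[:,1]+.317)<.03);print('seated',rect(P[k]),np.percentile(P[k,2],[50,90,97]))
go(455.6,301.6,98,-190.3)"
```

```text
t: 36.22
eef_pos: [0.4555, 0.3036, 0.1976]
ee_rot: [-3.139, -0.001, 2.967]
force: [-1.4, -0.9, -1.1]
width: 0.0475
gripper_force: 4.9
t: 36.48
eef_pos: [0.4556, 0.2998, 0.1989]
ee_rot: [-3.141, -0.001, 2.963]
force: [1.5, 0.3, -1.0]
width: 0.0477
gripper_force: 4.9
(array([458.5, 300.1]), array([76.9, 31.4]), -9.2)
(array([479.4, 298.6]), array([31.4, 20.8]), 80.3)
seated (array([ 408.7, -317.6]), array([56.3, 32.2]), -1.9) [0.03812094 0.04009913 0.04134565]
row [0.03 0.06 4.06 0.01] at [455.9 300.  199.5] 169.8
```

```bash
python3 -m crank '[[[0,0.04,1.2,0],[0,0.04,2.4,0],[0,0.04,2.8,0],[0,0.04,3.4,0],[0,0.04,4.06,0],[0,0.04,4.06,0],[0,0.04,4.06,0]]]'; python3 -m crank '[[[0,0,0,0],[0,0,0,0],[0,0,0,0],[0,0,0,0],[0,0,0,0],[0,0,0,0]]]' 1 45;  python3 -m crank '[[[0,0,-1,0],[0,0,-2.5,0],[0,0,-4,0],[0,0,-4.2,0],[0,0,-4.2,0]]]'; python3 -c "
from h import *
go(417.7,-251.9,200,-181.7)"
```

```text
t: 37.5
eef_pos: [0.4565, 0.3022, 0.0986]
ee_rot: [3.141, 0.001, 2.964]
force: [-0.6, 0.2, -1.5]
width: 0.0474
gripper_force: 4.9
t: 38.25
eef_pos: [0.4565, 0.3023, 0.0986]
ee_rot: [3.14, 0.001, 2.964]
force: [-1.3, 0.2, 5.4]
width: 0.0392
gripper_force: 45.0
t: 38.88
eef_pos: [0.4555, 0.3015, 0.2022]
ee_rot: [-3.141, -0.001, 2.963]
force: [0.6, -0.7, -3.0]
width: 0.0395
gripper_force: 45.0
row [ -2.43 -22.06   0.09  -1.7 ] at [455.5 301.5 202.2] 169.8
```

```bash
python3 -m crank '[[[-0.2,-2,0,0],[-0.4,-4,0,0],[-0.7,-6.2,0,-0.5],[-0.9,-8.4,0,-1],[-1.2,-10.6,0,-1.7],[-1.4,-12.8,0,-1.7],[-1.6,-15,0,-1.7],[-1.9,-17.2,0,-1.7],[-2.1,-19.4,0,-1.7],[-2.4,-22.05,0,-1.7],[-2.4,-22.05,0,-1.7],[-2.4,-22.05,0,-1.7]]]'; python3 -m crank '[[[0,0,1.2,0],[0,0,2.4,0],[0,0,3.2,0],[0,0,3.2,0],[0,0,3.2,0]]]'; python3 -c "
from h import *
im,d=grab('scene')
v,u=np.nonzero(d>0);P=world('scene',d,u,v)
k=(P[:,2]>.055)&(P[:,2]<.075)&(abs(P[:,0]-.42)<.045)&(abs(P[:,1]+.253)<.035);print('mould?',rect(P[k]),np.percentile(P[k],[2,98],axis=0))
go(417.7,-251.9,93,-181.7)"
```

```text
t: 40.38
eef_pos: [0.4164, -0.2516, 0.2012]
ee_rot: [3.141, -0.003, 3.11]
force: [-0.1, 1.2, -2.1]
width: 0.0397
gripper_force: 45.0
t: 41.0
eef_pos: [0.4182, -0.2507, 0.1235]
ee_rot: [-3.141, 0.001, 3.114]
force: [0.2, -0.6, -2.5]
width: 0.0395
gripper_force: 45.0
mould? (array([ 420.2, -252.3]), array([73.5, 39.6]), 0.4) [[ 0.38643323 -0.27110796  0.05525638]
 [ 0.45642812 -0.23438977  0.0723202 ]]
row [ 0.03 -0.04  1.23  0.02] at [ 418.4 -250.9  123.8] 178.4
```

```bash
python3 -m crank '[[[0,-0.03,0.3,0],[0,-0.03,0.6,0],[0,-0.03,0.9,0],[0,-0.03,0.9,0]]]';python3 -m crank '[[[0,0,0.1,0],[0,0,0.2,0],[0,0,0.3,0],[0,0,0.3,0],[0,0,0.3,0]]]';python3 -m crank '[[[0,0,0.04,0],[0,0,0.05,0],[0,0,0.05,0]]]'
```

```text
t: 41.55
eef_pos: [0.4169, -0.2521, 0.0995]
ee_rot: [3.141, -0.002, 3.112]
force: [1.0, 0.4, -2.2]
width: 0.0394
gripper_force: 45.0
t: 42.18
eef_pos: [0.4175, -0.2521, 0.0928]
ee_rot: [3.142, -0.0, 3.112]
force: [0.2, -0.8, -2.2]
width: 0.0393
gripper_force: 45.0
t: 42.55
eef_pos: [0.4178, -0.2522, 0.0925]
ee_rot: [-3.141, 0.001, 3.112]
force: [-2.1, 2.1, 7.2]
width: 0.0395
gripper_force: 45.0
```

```bash
python3 -m crank '[[[0,0,0,0],[0,0,0,0],[0,0,0,0],[0,0,0,0]]]' 0.46 25; python3 -m crank '[[[0,0,-0.5,0],[0,0,-1.5,0],[0,0,-3,0],[0,0,-4.3,0],[0,0,-4.3,0],[0,0,-4.3,0]]]'; python3 -c "
from h import *
go(631.8,2,200,-166.5)"
```

```text
t: 43.05
eef_pos: [0.4175, -0.2521, 0.0915]
ee_rot: [3.142, -0.0, 3.112]
force: [0.2, 0.1, -1.4]
width: 0.0474
gripper_force: 4.9
t: 43.8
eef_pos: [0.4172, -0.2519, 0.1991]
ee_rot: [3.141, 0.0, 3.112]
force: [-0.1, -0.2, -1.9]
width: 0.0471
gripper_force: 4.9
row [-8.28 10.41 -0.04 -3.04] at [ 417.2 -251.9  199.1] 178.3
```

```bash
python3 -m crank '[[[-1.4,1.8,0,0],[-2.8,3.6,0,-1],[-4.2,5.4,0,-2],[-5.6,7.2,0,-3],[-7,9,0,-3.04],[-8.28,10.41,0,-3.04],[-8.28,10.41,0,-3.04],[-8.28,10.41,0,-3.04],[-8.28,10.41,0,-3.04]]]'; python3 -m crank '[[[0,0,0,0],[0,0,0,0]]]'; python3 -c "
from h import *
im,d=grab('scene')
cv2.imwrite('pics/s5c.png',cv2.resize(im[120:290,110:320,::-1],None,fx=3.5,fy=3.5,interpolation=cv2.INTER_CUBIC))
v,u=np.nonzero(d>0);P=world('scene',d,u,v)
for a,b in((.418,-.254),(.418,-.317),(.587,-.258),(.585,-.322)):
  k=(P[:,2]>.03)&(P[:,2]<.046)&(abs(P[:,0]-a)<.045)&(abs(P[:,1]-b)<.03);print('seated',rect(P[k]),np.percentile(P[k,2],[50,90,97]))
go(631.8,2,70,-166.5)"
```

```text
t: 44.92
eef_pos: [0.6313, 0.0011, 0.1987]
ee_rot: [3.142, -0.001, -2.907]
force: [-1.2, 1.0, -1.8]
width: 0.0477
gripper_force: 4.9
t: 45.18
eef_pos: [0.6319, 0.0014, 0.1994]
ee_rot: [3.142, 0.001, -2.907]
force: [0.3, 0.8, -0.8]
width: 0.0473
gripper_force: 4.9
seated (array([ 420.5, -253.9]), array([72.1, 29.1]), -2.0) [0.03871489 0.04087024 0.04148354]
seated (array([ 406.3, -314.9]), array([54. , 32.2]), -1.8) [0.03855748 0.04050472 0.04076144]
seated (array([ 587.1, -258.9]), array([71.8, 29.4]), -1.8) [0.03921589 0.04117454 0.04172512]
seated (array([ 584.8, -322.8]), array([74.8, 32.2]), -1.6) [0.03877248 0.04126592 0.04190574]
row [ 0.    0.02  5.18 -0.  ] at [632.    1.5 199.4] -166.5
```

View pics/s5c.png

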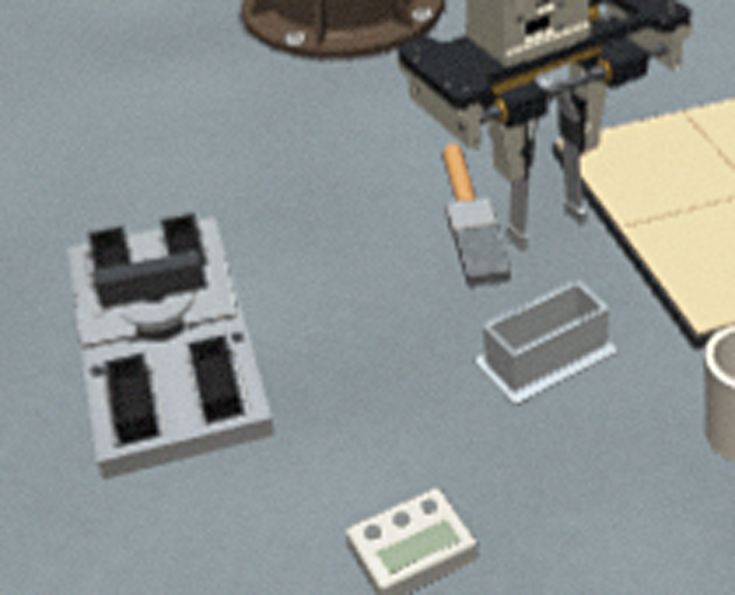

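All four moulds are seated (crop 108,245; 185,240; 132,398; 217,378), and the tongs hang in line with the holster (550,335). I'll lower them in and let go.

```bash
python3 -m crank '[[[0,0.02,1,0],[0,0.02,2,0],[0,0.02,2.8,0],[0,0.02,3.3,0],[0,0.02,3.8,0],[0,0.02,4.3,0],[0,0.02,4.8,0],[0,0.02,5.12,0],[0,0.02,5.12,0],[0,0.02,5.12,0]]]'; python3 -m crank '[[[0,0,0,0],[0,0,0,0],[0,0,0,0],[0,0,0,0],[0,0,0,0],[0,0,0,0]]]' 0; python3 -m crank '[[[0,0,-1,0],[0,0,-2,0],[0,0,-4,0],[0,0,-4,0],[0,0,-4,0]]]'; python3 -c "
from h import *
im,d=grab('scene'); r=arm.trace('tongs_grip','scene')
for x in r[:2]:
  P=maskpts('scene',d,x['mask']);print(x['score'],x['extent'],np.percentile(P,[2,50,98],axis=0))
go(499.7,-286.3,160,-92.5)"
```

```text
t: 46.48
eef_pos: [0.6323, 0.0025, 0.0714]
ee_rot: [-3.141, 0.0, -2.906]
force: [0.5, 0.7, -1.4]
width: 0.0471
gripper_force: 4.9
t: 47.22
eef_pos: [0.632, 0.0024, 0.0711]
ee_rot: [-3.142, 0.0, -2.906]
force: [0.5, -1.2, 0.1]
width: 0.0873
gripper_force: 0.0
t: 47.85
eef_pos: [0.6318, 0.0025, 0.1711]
ee_rot: [3.141, 0.0, -2.906]
force: [0.1, -0.1, -0.2]
width: 0.0872
gripper_force: 0.0
0.75 [255.4, 185.0, 23.0, 37.8] [[ 0.50423023 -0.03196491 -0.00216984]
 [ 0.63313847 -0.00787725  0.0801997 ]
 [ 0.64851556  0.04900324  0.12942735]]
row [  7.81 -10.     0.4  -14.8 ] at [631.3   2.3 169.9] -166.5
```

```bash
python3 -m crank '[[[7.8,-10,0.2,-14.8],[7.8,-10,0.2,-14.8],[7.8,-10,0.2,-14.8],[7.8,-10,0.2,-14.8],[7.8,-10,0.2,-14.8],[7.8,-10,0.2,-14.8],[7.8,-10,0.2,-14.8],[7.8,-10,0.2,-14.8],[7.8,-10,0.2,-14.8],[7.8,-10,0.2,-14.8],[7.8,-10,0.2,-14.8]]]'; python3 -c "
from h import *
go(499.7,-286.3,61,-92.5)"
```

```text
t: 49.32
eef_pos: [0.5009, -0.286, 0.166]
ee_rot: [3.141, 0.0, -1.615]
force: [0.6, -0.7, 0.2]
width: 0.0876
gripper_force: 0.0
row [ 0.02  0.05  4.2  -0.01] at [ 500.9 -286.   166. ] -92.5
```

```bash
python3 -m crank '[[[0,0.04,1.5,0],[0,0.04,3,0],[0,0.04,3.8,0],[0,0.04,4.2,0],[0,0.04,4.2,0],[0,0.04,4.2,0]]]'; python3 -m crank '[[[0,0,0,0],[0,0,0,0],[0,0,0,0],[0,0,0,0],[0,0,0,0],[0,0,0,0],[0,0,0,0],[0,0,0,0],[0,0,0,0]]]' 1 60;  python3 -m crank '[[[0,0,0,1],[0,0,0,2.5],[0,0,0,4],[0,0,0,5.5],[0,0,0,7],[0,0,0,8.5],[0,0,0,10],[0,0,0,10]]]'; python3 -m crank '[[[0,0,0,1],[0,0,0,2.5],[0,0,0,4],[0,0,0,5.5],[0,0,0,7],[0,0,0,8],[0,0,0,8],[0,0,0,8],[0,0,0,8]]]'; python3 -c "
from h import *
print(arm.get_state()['moment'])
go(499.7,-286.3,61,-181.7)"
```

```text
t: 50.08
eef_pos: [0.5006, -0.2864, 0.0621]
ee_rot: [-3.14, -0.0, -1.614]
force: [-0.0, -0.8, 0.2]
width: 0.0874
gripper_force: 0.0
t: 51.2
eef_pos: [0.5004, -0.2862, 0.0611]
ee_rot: [-3.141, -0.0, -1.614]
force: [3.5, -0.2, -2.6]
width: 0.0176
gripper_force: 59.9
t: 52.2
eef_pos: [0.5004, -0.2862, 0.0611]
ee_rot: [-3.141, 0.001, -2.486]
force: [4.4, 0.6, -3.5]
width: 0.0176
gripper_force: 59.9
t: 53.32
eef_pos: [0.5005, -0.2862, 0.0611]
ee_rot: [-3.141, 0.001, 3.103]
force: [4.6, -0.2, -3.7]
width: 0.0175
gripper_force: 60.3
[ 0.13644461 -1.9382474   0.89944253]
row [ 0.03 -0.01  0.   -0.11] at [ 500.5 -286.2   61.1] 177.8
```

```bash
python3 -m crank '[[[0,0,0,0],[0,0,0,0],[0,0,0,0],[0,0,0,0],[0,0,0,0],[0,0,0,0],[0,0,0,0],[0,0,0,0]]]' 0; python3 -m crank '[[[0,0,-1,0],[0,0,-3,0],[0,0,-6,0],[0,0,-6,0],[0,3,-6,0],[0,6,-6,0],[0,6,-6,0]]]'; python3 -c "
from h import *
im,d=grab('scene')
cv2.imwrite('pics/s6c.png',cv2.resize(im[120:290,110:320,::-1],None,fx=3.5,fy=3.5,interpolation=cv2.INTER_CUBIC))
v,u=np.nonzero(d>0);P=world('scene',d,u,v)
k=(P[:,2]>.07)&(P[:,2]<.095)&(abs(P[:,0]-.5)<.06)&(abs(P[:,1]+.287)<.05);print('bar',rect(P[k]))
print(arm.get_state()['force'],arm.get_state()['width'])"
```

```text
t: 54.32
eef_pos: [0.4998, -0.2862, 0.0611]
ee_rot: [3.142, -0.0, 3.098]
force: [0.1, -0.4, -0.0]
width: 0.0866
gripper_force: 0.0
t: 55.2
eef_pos: [0.5059, -0.1339, 0.2109]
ee_rot: [3.141, 0.0, 3.1]
force: [0.4, -0.1, 0.2]
width: 0.0876
gripper_force: 0.0
bar (array([ 503.6, -287.4]), array([86.9, 17.7]), -1.5)
[-0.18706981  1.76866332 -0.93654574] 0.08763440651491693
```

View pics/s6c.png

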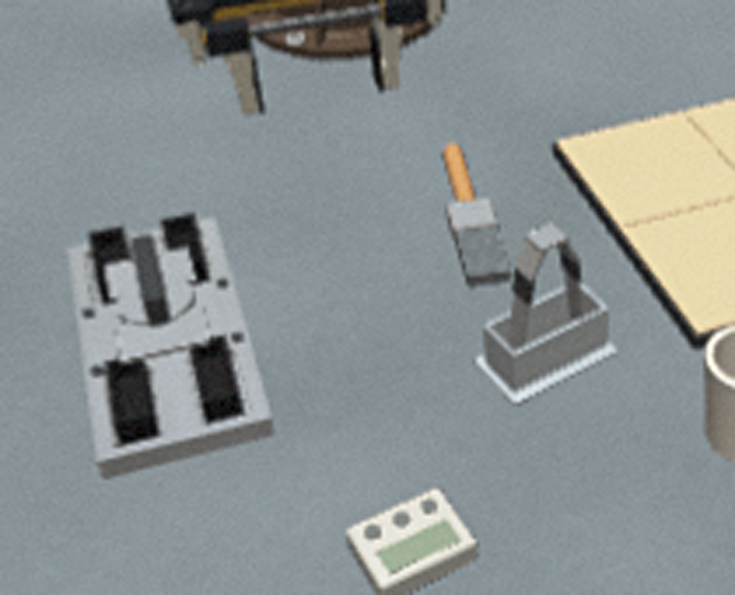

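The bar now lies along the carrier (crop 150,280) with its lugs over the seated moulds, and the tongs stand in the holster (545,310). I'll hand the job in.

```bash
python3 -c "
from station import arm
print(arm.job_done())"
```

```text
the job is handed in; nothing more can be done
None
```

I handed the job in at about 55 s, and no verdict came back: the last picture shows all four moulds seated trough up in the nests, the clamp ring turned to its locked stop, the tongs standing jaws-down in their holster, and the crucible, timer and brush untouched.

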